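# Sort the knife handles into the sloping tote

### The arm

A 6-joint arm with a two-finger parallel gripper is mounted at the origin on the work surface. World frame = base frame: x ahead of the robot, y to its left, z up, the work surface at z = 0. Lengths are in m, angles in rad, forces in N, time in s.
With the tool pointing down it reaches from about 0.375 to 0.975 m from the base axis. Payload 3.8 kg.
Tool frame: the origin (TCP) lies on the centre line of the jaws, within the pads' length; the fingertips stand 25 mm ahead of it and the grasp point (between the pads) lies 6 mm ahead of it; z points along the fingers, y is the line along which they close (so a half turn about z gives the same grasp; the last joint's range is limited). The gripper opens to 85 mm and grips with 20 to 120 N. Pads are 22 mm wide; open, the fingers measure 114 mm over their backs; the gripper's body (76 mm by 85 mm) begins 54 mm behind the grasp point. The pads swing forward as they close: fully open they stand 13 mm farther back than shut.
Start: joints at [1.279, 0.264, 1.604, -0, 1.274, -0.037], TCP at [0.17, 0.653, 0.256] pointing down, gripper open.
Joint ranges: [-2.63, 2.63], [-0.94, 2.18], [0.31, 2.57], [-1.31, 4.45], [0, 2.66], [-2.55, 2.55]. Speed limits (rad/s): [2.57, 2.57, 3.14, 3.14, 3.14, 3.14].

### API

Orientations are given as a rotation vector (axis times angle).
In Python, from workcell import bot gives the robot as it stands. The module is installed in compiled form; this text tells all that it offers.
- The arm moves only by the tool play_rows, never from a script. Its argument "commands" is a list that holds one entry, the list of rows, each a list of 7 numbers: the shift along the tool's x, y, z as a fraction of full scale, then the turn, a rotation vector about the tool's x, y, z as a fraction of full scale, then the closure, from -1 (fully open) to 1 (shut). A call has 1 to 8 rows; each row is the pose to reach, as a shift and turn from the pose commanded when the call began, along the tool's axes at that moment, turning the shorter way round; what a row does not reach only later rows make up. Full scale, the value 1, is 60 cm for a shift and 180 degrees for a turn. A row lasts 1/10 s, in which the tool goes at most 50 mm and 8.59 degrees, less where a joint would pass 70% of its speed; a pose out of reach is approached as far as the arm can. A call with a number of a shift or a turn outside -1 to 1 is refused whole. A call with a gripper value outside its range is refused whole. The fingers move at their own pace and stop on an object; "force" is the grip in N (left out, the last holds). Time passes only in rows, so rows that repeat a pose let the fingers close. It gives the time, the measured TCP pose, the force, the opening and the grip force at its end, in the units of the state.
- bot.read_state(): the state, without advancing time (a new reading comes with each control period).
- bot.read_camera(name): name is "side" or "top"; returns the picture (420x560x3 uint8, blue, green, red); there is no depth.
- bot.camera_params(name): a dict with "fov_y" (degrees; the focal length in pixels is half the picture's height over the tangent of half this angle, whatever the lens; pixels are square), "cx", "cy" (the principal point, pixels), "rvec" (rotation vector, rad) and "tvec" (3), from world to camera coordinates, as OpenCV has them. Camera axes: x right, y down, z forward; pixel columns grow to the right and rows downward; lengths in m; the calibration is good to about 2 mm. A picture is of the moment at which its call begins. camera_params takes no time and is no camera call.
- bot.finish_job(): hands the job in; it is judged then, once.
The state is a dict: "time": time; "q": joint angles; "joint_vel": joint speeds; "joint_torque": joint torques, N m; "tool_pos": TCP position; "tcp_rot": TCP orientation; "wrist_force": force on the tool from outside, world axes, zero at the start; "torque": the same for the moment, N m; "width": opening from 0.0 (shut) to 1.0 (fully open); "grip_force": force on a finger pad.
Only numpy, scipy, OpenCV 4.12 (cv2) and the standard library are available. Lean on these libraries where they do the work, as an engineer would, in place of code of your own. Each camera call takes 0.05 s, during which the arm holds its last target. There are 200 camera calls.

### The job

Put the three loose knife handles into the sloping divided tote, each lying fully down in the compartment made for its length, and let go of them. Leave the jar, the tin, the hammer, the screwdriver and the folding knife where they are.

Things in the scene. Friction and masses are not known exactly. Their poses are not given: they have to be found in the camera images.
- handle_short_centre (a point): the short knife handle, a loose plain wooden bar with a 12 mm steel bolster at its +x end, 60 mm long (its x axis), 24 mm thick (y), 40 mm high (z, pointing up at the start); it stands on the bench on a 24 mm wide face, turned any way within about 50 degrees of lying across the bench (along world y). The point is its centre, 20 mm up. About 60 g, up to 30 per cent more or less. Either end may go uphill in the tote.
- handle_middle_centre (a point): the middle knife handle, a loose plain wooden bar with a 12 mm steel bolster at its +x end, 85 mm long (its x axis), 24 mm thick (y), 40 mm high (z, pointing up at the start); it stands on the bench on a 24 mm wide face, turned any way within about 50 degrees of lying across the bench (along world y). The point is its centre, 20 mm up. About 85 g, up to 30 per cent more or less. Either end may go uphill in the tote.
- handle_long_centre (a point): the long knife handle, a loose plain wooden bar with a 12 mm steel bolster at its +x end, 110 mm long (its x axis), 24 mm thick (y), 40 mm high (z, pointing up at the start); it stands on the bench on a 24 mm wide face, turned any way within about 50 degrees of lying across the bench (along world y). The point is its centre, 20 mm up. About 110 g, up to 30 per cent more or less. Either end may go uphill in the tote.
- comp_short_floor (a point): the tote's compartment for the short handle: a bare wooden well, inside 70 mm long (x axis, pointing downhill, away from the robot) by 30 mm wide (y axis, level, across the slope), walls 18 mm high and 5 mm thick. The point is the centre of its floor, 65 mm above the bench; z is square to the floor and leans 30 degrees from vertical away from the robot (towards +x). The three compartments stand side by side in any order, centres 64 mm apart.
- comp_middle_floor (a point): the tote's compartment for the middle handle: a bare wooden well, inside 95 mm long (x axis, pointing downhill, away from the robot) by 30 mm wide (y axis, level, across the slope), walls 18 mm high and 5 mm thick. The point is the centre of its floor, 65 mm above the bench; z is square to the floor and leans 30 degrees from vertical away from the robot (towards +x). The three compartments stand side by side in any order, centres 64 mm apart.
- comp_long_floor (a point): the tote's compartment for the long handle: a bare wooden well, inside 120 mm long (x axis, pointing downhill, away from the robot) by 30 mm wide (y axis, level, across the slope), walls 18 mm high and 5 mm thick. The point is the centre of its floor, 65 mm above the bench; z is square to the floor and leans 30 degrees from vertical away from the robot (towards +x). The three compartments stand side by side in any order, centres 64 mm apart.
- tote: the grey-painted wooden tote, fixed to the bench, 164 mm along its slope by 216 mm wide, falling away from the robot at 30 degrees, high edge nearest the robot; its rim, 8 mm thick, ends 2 mm below the tops of the compartments' walls; highest edge 120 mm above the bench. Origin on the bench under the middle of its three compartments; x points away from the robot (level, the downhill way), y to the left, z up.
- tote_lamp (a point): the strip lamp bridging the tote, fixed to it: a bar 34 mm wide (x), 262 mm long (y), underside 182 mm and top 200 mm above the bench, on two 14 mm square posts 122 mm either side of its middle. The point is the middle of its underside, 35 mm to the robot's side of the tote's origin. It leaves no room for an upright gripper over the compartments; one square to their floors, leaning away from the robot, clears it.
- pin_tin: bystander: low round metal tin, 44 mm across and 20 mm high, loose; origin at its underside, to be left where it is
- screwdriver: bystander: screwdriver lying flat, loose; origin at its underside, to be left where it is
- glue_jar: bystander: jar 60 mm across and 85 mm high, loose; origin at its underside, to be left where it is
- hammer: bystander: hammer lying flat, loose; origin at its underside, to be left where it is
- folding_knife: bystander: closed folding knife lying flat, 105 mm long and about 23 mm high, loose; origin at its underside, to be left where it is
There are look-alikes about, which are no part of the job. Leave any red look-alike of the part that bears handle_long_centre alone. What is shaped like the part that bears handle_short_centre but blue is not meant.

How it is judged:
At the end, for the whole second after the job is handed in: Each handle lies at rest (under 0.02 m/s) in the compartment of its own length: centre 16 to 24 mm above its floor, within 8 mm lengthwise and 6 mm across of its middle, long axis within 0.15 rad of the compartment's, height within 0.12 rad of square to the floor (x of handle_short_centre in the frame of comp_short_floor between -0.008 and 0.008 m and y of handle_short_centre in the frame of comp_short_floor between -0.006 and 0.006 m and z of handle_short_centre in the frame of comp_short_floor between 0.016 and 0.024 m and angle between the x axis of handle_short_centre and the x axis of comp_short_floor, either way round below 0.15 rad and angle between the z axis of handle_short_centre and the z axis of comp_short_floor, either way round below 0.12 rad and linear speed of each of handle_short, handle_middle, handle_long below 0.02 m/s and x of handle_middle_centre in the frame of comp_middle_floor between -0.008 and 0.008 m and y of handle_middle_centre in the frame of comp_middle_floor between -0.006 and 0.006 m and z of handle_middle_centre in the frame of comp_middle_floor between 0.016 and 0.024 m and angle between the x axis of handle_middle_centre and the x axis of comp_middle_floor, either way round below 0.15 rad and angle between the z axis of handle_middle_centre and the z axis of comp_middle_floor, either way round below 0.12 rad and x of handle_long_centre in the frame of comp_long_floor between -0.008 and 0.008 m and y of handle_long_centre in the frame of comp_long_floor between -0.006 and 0.006 m and z of handle_long_centre in the frame of comp_long_floor between 0.016 and 0.024 m and angle between the x axis of handle_long_centre and the x axis of comp_long_floor, either way round below 0.15 rad and angle between the z axis of handle_long_centre and the z axis of comp_long_floor, either way round below 0.12 rad); the robot touches nothing.
It fails at once if the pin tin is moved by more than 30 mm (distance of pin_tin from where it was at the start of the episode above 0.03 m).
It fails at once if the screwdriver is moved by more than 30 mm (distance of screwdriver from where it was at the start of the episode above 0.03 m).
It fails at once if the glue jar is moved by more than 30 mm (distance of glue_jar from where it was at the start of the episode above 0.03 m).
It fails at once if the hammer is moved by more than 30 mm (distance of hammer from where it was at the start of the episode above 0.03 m).
It fails at once if the folding knife is moved by more than 30 mm (distance of folding_knife from where it was at the start of the episode above 0.03 m).
It also fails if it takes over 72 s, if anything falls off the work surface, if the arm or the gripper's body presses on something with over 40 N, if the wrist force passes 120 N, or if a joint passes its speed limit or range.

## Working session

There is one attempt and no reset: what is moved stays moved. The work goes in short steps, Python scripts to look and compute and a tool call to move; the robot and the scene stay as the last step left them, time stands still between calls to the robot, and variables do not carry over. Pictures are saved under pics/ and viewed, at most 10 in all, crops included, and the job is handed in when it is done.

Besides the shell and the picture viewer there is one more tool, called after ">>>" by a JSON object that holds its "op" and its "data", one argument or row to a line. play_rows: Moves the arm, as the interface text tells. Its arguments: {"type":"object","properties":{"commands":{"type":"array"},"force":{"type":"number"}},"required":["commands"]}

```bash
mkdir -p pics; python3 - <<'E'
from workcell import bot
import cv2
for n in("top","side"):
    im=bot.read_camera(n); cv2.imwrite(f"pics/{n}0.png",im); p=bot.camera_params(n); print(n,p)
    import numpy as np
    R=cv2.Rodrigues(np.array(p["rvec"]))[0]; print(-R.T@np.array(p["tvec"]))
print(bot.read_state())
E
```

```text
top {'fov_y': 54.265025713714294, 'cx': 280.4570508370395, 'cy': 213.4717985173873, 'rvec': array([ 2.22184165, -2.16638441,  0.0435669 ]), 'tvec': array([-0.04751505,  0.58448699,  1.26152153])}
[ 0.52598326 -0.04251485  1.28718817]
side {'fov_y': 56.049173148802495, 'cx': 278.6725823404423, 'cy': 208.27578685400667, 'rvec': array([ 0.55887005, -2.73744254,  1.07479416]), 'tvec': array([0.51765149, 0.29118115, 0.845796  ])}
[0.33266993 0.53593423 0.81867308]
{'time': 0.1, 'q': array([ 1.27912313e+00,  2.64727619e-01,  1.60524027e+00, -1.13998159e-05,
        1.27372855e+00, -3.68841087e-02]), 'joint_vel': array([-0.00011913,  0.00049487, -0.00478429, -0.00032073, -0.00191803,
        0.00064615]), 'joint_torque': array([ 1.23120581e-04, -5.16702461e+01, -3.68591881e+01, -9.88206466e-05,
        6.12196309e-03, -3.75627678e-06]), 'tool_pos': array([0.16994461, 0.65261681, 0.2550514 ]), 'tcp_rot': array([-0.3990923 , -3.11580246,  0.00326258]), 'wrist_force': array([-0.41189662, -0.36596701, -0.29571361]), 'torque': array([-0.02943692, -0.01057894,  0.00873778]), 'grip_force': 0.0, 'width': 0.9981994523139976}
```

View pics/top0.png

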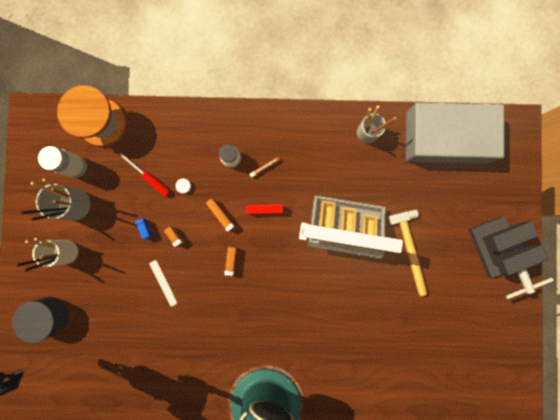

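View pics/side0.png

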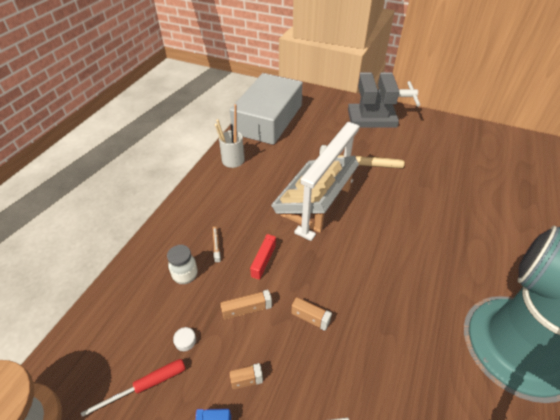

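```bash
python3 - <<'E'
import cv2,numpy as np
a=cv2.imread("pics/top0.png");b=cv2.imread("pics/side0.png")
r=lambda im,x,y,w,h,s:cv2.resize(im[y:y+h,x:x+w],None,fx=s,fy=s,interpolation=cv2.INTER_NEAREST)
t=r(a,290,185,120,85,5); cv2.imwrite("pics/c1.png",t)
u=r(a,125,190,130,95,6); cv2.imwrite("pics/c2.png",u)
E
```

```text
(no output)
```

View pics/c1.png

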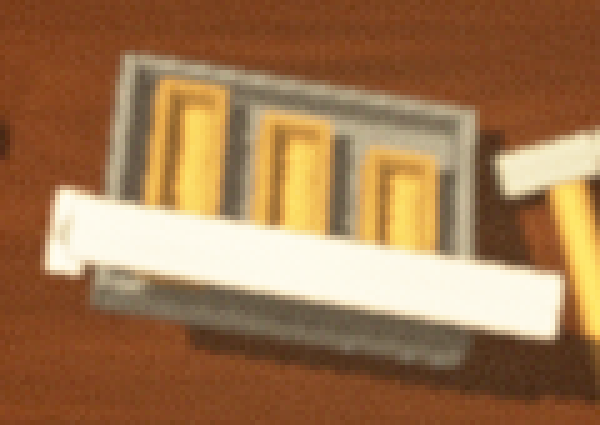

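View pics/c2.png

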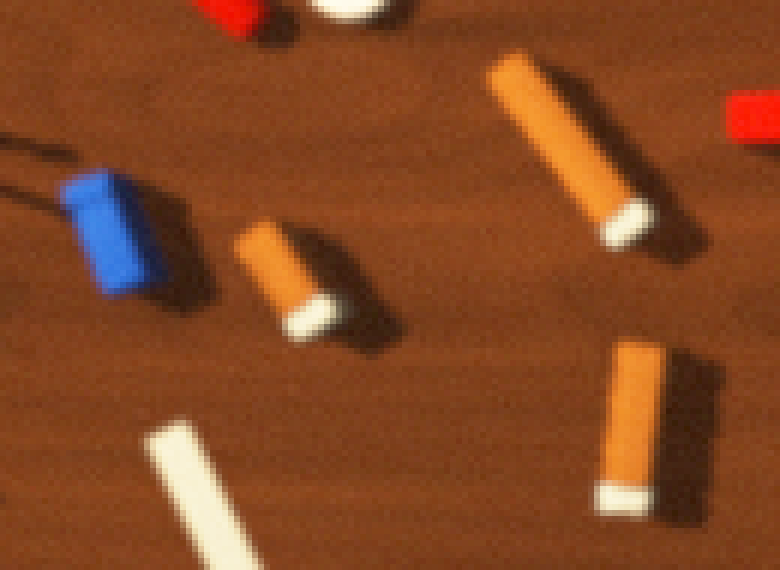

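```bash
cat >h.py <<'E'
import cv2,numpy as np
from workcell import bot
from scipy.spatial.transform import Rotation as Ro
def cam(n):
    p=bot.camera_params(n);R=cv2.Rodrigues(np.array(p["rvec"]))[0]
    return 210/np.tan(np.radians(p["fov_y"])/2),p["cx"],p["cy"],R,np.array(p["tvec"])
def cast(n,uv,z):
    f,cx,cy,R,t=cam(n);uv=np.atleast_2d(np.array(uv,float))
    d=np.c_[(uv[:,0]-cx)/f,(uv[:,1]-cy)/f,np.ones(len(uv))]@R; c=-R.T@t
    return c+d*((z-c[2])/d[:,2])[:,None]
def proj(n,P):
    f,cx,cy,R,t=cam(n);q=np.atleast_2d(P)@R.T+t
    return q[:,:2]/q[:,2:]*f+[cx,cy]
E
python3 - <<'E'
from h import *
a=cv2.imread("pics/top0.png");b=cv2.imread("pics/side0.png")
for nm,c in dict(short=(172,237),mid=(231,262),long=(220,215)).items():
    for n,im in(("top",a),("side",b)):
        if n=="side": c=proj("side",cast("top",c,.04))[0]
        h=cv2.cvtColor(im,cv2.COLOR_BGR2HSV)
        s=6; I=cv2.resize(im,None,fx=s,fy=s,interpolation=cv2.INTER_CUBIC)
        h=cv2.cvtColor(I,cv2.COLOR_BGR2HSV).astype(int)
        V=h[...,2]
        for th in (150,180,205):
            m=((V>th)).astype(np.uint8)
            k,lab,st,ce=cv2.connectedComponentsWithStats(m)
            l=lab[int(c[1]*s+s/2),int(c[0]*s+s/2)]
            if l==0: print(nm,n,th,"none");continue
            cn=max(cv2.findContours((lab==l).astype(np.uint8),0,1)[0],key=len)[:,0]
            P=cast(n,(cn+.5)/s-.5,.04)[:,:2]
            (cx,cy),(w,hh),an=cv2.minAreaRect((P*1000).astype(np.float32))
            d=an if w>hh else an+90
            print(nm,n,th,np.round([cx,cy,w,hh,(d+90)%180-90],1))
# lamp
I=cv2.resize(a,None,fx=6,fy=6,interpolation=cv2.INTER_CUBIC)
m=((I.min(2)>190)).astype(np.uint8); k,lab,st,ce=cv2.connectedComponentsWithStats(m)
l=lab[int(238*6),350*6]; cn=max(cv2.findContours((lab==l).astype(np.uint8),0,1)[0],key=len)[:,0]
r=cv2.minAreaRect((cast("top",(cn+.5)/6-.5,.2)[:,:2]*1000).astype(np.float32)); print("lamp",r)
# hand corners in crop c1
f=lambda L,z:np.round(cast("top",[(290+x/5-.5,185+y/5-.5) for x,y in L],z)*1000,1)
print("lamp c",f([(75,192),(562,275),(557,338),(80,258)],.2))
print(proj("side",f([(75,192),(562,275),(557,338),(80,258)],.2)/1000))
E
```

```text
short top 150 [506.9 297.3  65.6  29.6  38.5]
short top 180 [506.4 296.9  62.   27.1  39. ]
short top 205 [506.2 296.8  59.8  25.1  39.5]
short side 150 [526.9 266.   64.8 129.7 -59.1]
short side 180 [504.  301.9  61.2  35.6  36.6]
short side 205 [511.5 303.2  45.1  21.1  35.9]
mid top 150 [436.4 118.7  29.4  90.3  -3.8]
mid top 180 [436.4 118.5  26.7  87.3  -3.6]
mid top 205 [436.2 118.6  24.7  84.9  -3.5]
mid side 150 [435.4 128.3  46.   91.1  -5.6]
mid side 180 [435.4 128.7  43.2  87.3  -4.4]
mid side 205 [435.7 128.8  40.4  83.9  -3.6]
long top 150 [576.3 156.1 115.6  31.5  40. ]
long top 180 [577.  154.7 112.4  27.6  39.4]
long top 205 [577.3 154.  110.4  25.5  38.6]
long side 150 [537.3 142.9 189.2 110.4  58.1]
long side 180 [570.5 163.  112.   43.7  40.5]
long side 205 [576.5 156.  109.6  25.1  39.2]
lamp ((514.537109375, -220.8546600341797), (269.72802734375, 42.01934051513672), 81.9781494140625)
lamp c [[ 553.4  -98.5  200. ]
 [ 516.  -356.8  200. ]
 [ 482.7 -354.5  200. ]
 [ 518.5 -102.   200. ]]
[[299.07466635 177.91986236]
 [346.66310578 121.47055625]
 [358.49809165 124.78050704]
 [313.87552616 181.02090522]]
```

```bash
python3 - <<'E'
from h import *
b=cv2.imread("pics/side0.png")
cv2.imwrite("pics/c3.png",cv2.resize(b[115:245,265:370],None,fx=4.5,fy=4.5,interpolation=cv2.INTER_CUBIC))
f=lambda L,z:cast("top",[(290+x/5-.5,185+y/5-.5) for x,y in L],z)*1000
yaw=np.radians(-8.1);X=np.array([np.cos(yaw),np.sin(yaw)]);Y=np.array([-X[1],X[0]])
def rep(n,px,xs,y,zn):
    h=xs*.866+zn*.5; z=65-xs*.5+zn*.866
    p=f([px],z/1000)[0,:2]; print(n,np.round(p,1),"origin",np.round(p-X*h-Y*y,1))
for n,c,L,q in(("long",64,65,[(160,78),(230,85)]),("mid",0,52.5,[(262,110),(332,118)]),("short",-64,40,[(365,148),(438,155)])):
    rep(n+"L",q[0],L,c+20,18);rep(n+"R",q[1],L,c-20,18)
rep("rimL",(124,52),82,108,16);rep("rimR",(476,108),82,-108,16)
p=f([(75,192),(562,275),(557,338)],.2)[:,:2]
for a,(u,v) in zip(p,((17,131),(17,-131),(-17,-131))): print("lamp",np.round(a-X*(u-35)-Y*v,1))
E
```

```text
longL [ 627.6 -156.3] origin [ 551.1 -230.2]
longR [ 624.4 -198.7] origin [ 553.5 -233.1]
midL [ 609.3 -217.5] origin [ 552.5 -229.6]
midR [ 605.5 -259.6] origin [ 554.4 -232.2]
shortL [ 587.6 -278.6] origin [ 550.6 -228.9]
shortR [ 584.5 -322.2] origin [ 553.1 -232.9]
rimL [ 643.8 -134.9] origin [ 550.3 -230.7]
rimR [ 614.8 -350.1] origin [ 551.8 -232.1]
lamp [ 552.7 -230.8]
lamp [ 552.3 -229.6]
lamp [ 552.7 -232.2]
```

View pics/c3.png

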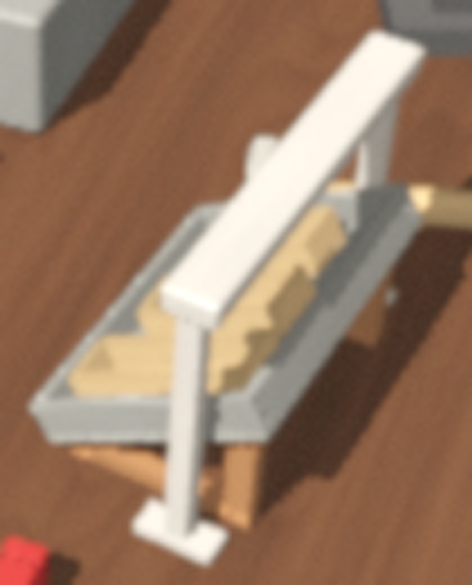

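```bash
cat >>h.py <<'E'
YAW=-8.1; O=np.array([.5523,-.2312,.065])
H=dict(short=(.5062,.2968,39.5,-.064),mid=(.4362,.1186,-3.5,0.),long=(.5773,.1540,39.,.064))
def pick(n,z):
    x,y,a,_=H[n]; return np.array([x,y,z]),Ro.from_euler('z',a,degrees=True)*Ro.from_euler('x',180,degrees=True)
T=Ro.from_euler('z',YAW,degrees=True)*Ro.from_euler('y',30,degrees=True)   # compartment frame
def place(n,h,dx=0,dy=0):
    c=O+Ro.from_euler('z',YAW,degrees=True).apply([0,H[n][3],0])
    return c+T.apply([dx,dy,h]),T*Ro.from_euler('x',180,degrees=True)
def cur():
    s=bot.read_state(); return np.array(s["tool_pos"]),Ro.from_rotvec(s["tcp_rot"])
def rows(start,*targets):
    p0,R0=start
    for p,R in targets:
        d=R0.inv().apply(p-p0)/.6; r=(R0.inv()*R).as_rotvec()/np.pi
        print(np.round(np.r_[d,r],4).tolist(),"rows>=",round(max(np.linalg.norm(p-p0)/.05,np.linalg.norm(r)*180/8.59),1))
E
python3 - <<'E'
from h import *
g=lambda x,y:np.array([265+x/4.5-.5,115+y/4.5-.5])
Z=Ro.from_euler('z',YAW,degrees=True); o=O*[1,1,0]
for nm,l,px in(("lampFL",[-18,131,200],(165,295)),("NL",[-52,131,200],(212,313)),("FR",[-18,-131,200],(372,32)),("NR",[-52,-131,200],(425,50)),("rimL",[79,108,38],(32,405))):
    print(nm,proj("side",o+Z.apply(np.array(l)/1000)).round(1),g(*px).round(1))
c=cur();A=(np.array([.40,.40,.25]),pick("long",.14)[1]*Ro.from_euler('z',-65,degrees=True))
print(A[1].as_matrix().round(2)); rows(c,A); rows(A,pick("long",.15)); P=pick("long",.15); rows(P,pick("long",.046))
E
```

```text
lampFL [[299.3 177.8]] [301.2 180.1]
NL [[312.4 183.1]] [311.6 184.1]
FR [[346.8 121.2]] [347.2 121.6]
NR [[358.5 125. ]] [358.9 125.6]
rimL [[270.2 204.2]] [271.6 204.5]
[[-0.24  0.97  0.  ]
 [ 0.97  0.24 -0.  ]
 [-0.    0.   -1.  ]]
[-0.4772, -0.3108, 0.009, -0.0006, 0.0003, 0.3411] rows>= 7.1
[-0.4693, 0.1875, 0.1667, 0.0, 0.0, 0.3611] rows>= 7.6
[0.0, -0.0, 0.1733, 0.0, 0.0, 0.0] rows>= 2.1
```

>>> {"op": "play_rows", "data": {
  "commands": [
    [[-0.4772,-0.3108,0.009,-0.0006,0.0003,0.3411,-0.4],[-0.4772,-0.3108,0.009,-0.0006,0.0003,0.3411,-0.4],[-0.4772,-0.3108,0.009,-0.0006,0.0003,0.3411,-0.4],[-0.4772,-0.3108,0.009,-0.0006,0.0003,0.3411,-0.4],[-0.4772,-0.3108,0.009,-0.0006,0.0003,0.3411,-0.4],[-0.4772,-0.3108,0.009,-0.0006,0.0003,0.3411,-0.4],[-0.4772,-0.3108,0.009,-0.0006,0.0003,0.3411,-0.4],[-0.4772,-0.3108,0.009,-0.0006,0.0003,0.3411,-0.4]]
  ],
  "force": 40
}}

```text
time: 0.9
tool_pos: [0.403, 0.3966, 0.2503]
tcp_rot: [1.944, 2.467, 0.001]
wrist_force: [-0.3, 0.5, -0.9]
width: 0.702
grip_force: 0.0
```

>>> {"op": "play_rows", "data": {
  "commands": [
    [[-0.4693,0.1875,0.1667,0,0,0.3611,-0.4],[-0.4693,0.1875,0.1667,0,0,0.3611,-0.4],[-0.4693,0.1875,0.1667,0,0,0.3611,-0.4],[-0.4693,0.1875,0.1667,0,0,0.3611,-0.4],[-0.4693,0.1875,0.1667,0,0,0.3611,-0.4],[-0.4693,0.1875,0.1667,0,0,0.3611,-0.4],[-0.4693,0.1875,0.1667,0,0,0.3611,-0.4],[-0.4693,0.1875,0.1667,0,0,0.3611,-0.4]]
  ]
}}

```text
time: 1.7
tool_pos: [0.5778, 0.1525, 0.1483]
tcp_rot: [-2.964, -1.037, 0.003]
wrist_force: [-0.2, 0.2, -0.1]
width: 0.7
grip_force: 0.0
```

```bash
python3 - <<'E'
from h import *
s=bot.read_state();print(s["time"],s["q"].round(3),s["tool_pos"].round(4),s["width"]); c=cur()
rows(c,pick("long",.15),pick("long",.046)); 
E
```

```text
1.7 [2.160e-01 2.100e-01 1.879e+00 1.000e-03 1.055e+00 1.112e+00] [0.5778 0.1525 0.1483] 0.7003143705778025
[0.0009, -0.0026, -0.0028, -0.0007, 0.0004, -0.0023] rows>= 0.1
[0.0011, -0.0022, 0.1705, -0.0007, 0.0004, -0.0023] rows>= 2.0
```

>>> {"op": "play_rows", "data": {
  "commands": [
    [[0.001,-0.002,0,-0.0007,0.0004,-0.002,-0.4],[0.001,-0.002,0.1,-0.0007,0.0004,-0.002,-0.4],[0.001,-0.002,0.1705,-0.0007,0.0004,-0.002,-0.4],[0.001,-0.002,0.1705,-0.0007,0.0004,-0.002,-0.4],[0.001,-0.002,0.1705,-0.0007,0.0004,-0.002,1],[0.001,-0.002,0.1705,-0.0007,0.0004,-0.002,1],[0.001,-0.002,0.1705,-0.0007,0.0004,-0.002,1],[0.001,-0.002,0.1705,-0.0007,0.0004,-0.002,1]]
  ]
}}

```text
time: 2.5
tool_pos: [0.58, 0.1571, 0.0517]
tcp_rot: [2.957, 1.059, 0.015]
wrist_force: [0.8, 1.0, 6.8]
width: 0.27
grip_force: 41.6
```

>>> {"op": "play_rows", "data": {
  "commands": [
    [[0,0,0,0,0,0,1],[0,0,0,0,0,0,1],[0,0,0,0,0,0,1]]
  ]
}}

```text
time: 2.8
tool_pos: [0.58, 0.1571, 0.0517]
tcp_rot: [2.958, 1.058, 0.015]
wrist_force: [-0.4, 0.8, 6.4]
width: 0.267
grip_force: 41.7
```

```bash
cat >>h.py <<'E'
def carry(n,zp):
    """rows: lift; then way-point beside the tote; then hover"""
    c=cur(); up=(c[0]+[0,0,.2],c[1]); w=place(n,.16,0,.22); hv=place(n,.13)
    rows(c,up); rows(up,w); rows(w,hv)
E
python3 - <<'E'
from h import *
s=bot.read_state();print(s["tool_pos"].round(4),s["width"],s["grip_force"],s["wrist_force"]);carry("long",0)
E
```

```text
[0.58   0.1571 0.0517] 0.26693932327290065 41.68495953083038 [-0.44422216  0.76596893  6.37756722]
[0.0029, 0.0012, -0.3333, 0.0, 0.0, 0.0] rows>= 4.0
[-0.0079, 0.249, 0.081, 0.069, -0.16, 0.2577] rows>= 6.5
[0.0, 0.3667, 0.05, 0.0, 0.0, 0.0] rows>= 4.4
```

>>> {"op": "play_rows", "data": {
  "commands": [
    [[0,0,-0.1,0,0,0,1],[0,0,-0.2,0,0,0,1],[0,0,-0.3,0,0,0,1],[0,0,-0.3,0,0,0,1],[0,0,-0.3,0,0,0,1],[0,0,-0.3,0,0,0,1]]
  ]
}}

```text
time: 3.4
tool_pos: [0.5773, 0.1562, 0.2299]
tcp_rot: [2.958, 1.058, 0.01]
wrist_force: [-0.7, -0.3, -3.1]
width: 0.272
grip_force: 40.7
```

```bash
python3 - <<'E'
from h import *
s=bot.read_state();print(s["tool_pos"].round(4),s["tcp_rot"],s["width"],s["grip_force"],s["wrist_force"])
a=bot.read_camera("side");b=bot.read_camera("top")
cv2.imwrite("pics/s1.png",a);cv2.imwrite("pics/t1.png",b)
p,R=cur();g=p+R.apply([0,0,.03]);u=proj("side",g)[0].astype(int);v=proj("top",g)[0].astype(int);print(u,v)
k=lambda I,u:cv2.resize(I[max(u[1]-45,0):u[1]+45,u[0]-45:u[0]+45],(400,400),interpolation=cv2.INTER_CUBIC)
cv2.imwrite("pics/c4.png",np.hstack([k(a,u),k(b,v)]))
E
```

```text
[0.5773 0.1562 0.2299] [2.95760654 1.05795222 0.00981258] 0.2716895592299234 40.683631896972656 [-0.65449747 -0.25259165 -3.07941713]
[240 258] [209 212]
```

View pics/c4.png

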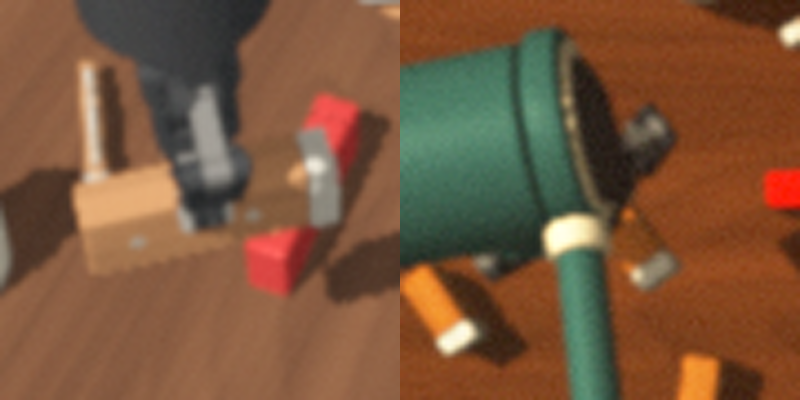

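```bash
cat >>h.py <<'E'
def face(n,uv,ty,start=None):
    """rays onto the plane y=ty of the tool frame, in tool coordinates"""
    f,cx,cy,R,t=cam(n);uv=np.atleast_2d(uv)
    d=np.c_[(uv[:,0]-cx)/f,(uv[:,1]-cy)/f,np.ones(len(uv))]@R; c=-R.T@t
    p,Rt=start or cur(); c=Rt.inv().apply(c-p); d=Rt.inv().apply(d)
    return (c+d*((ty-c[1])/d[:,1])[:,None])*1000
E
python3 - <<'E'
from h import *
g=lambda L:[(195+x/4.444-.5,213+y/4.444-.5) for x,y in L]
print(face("side",g([(95,272),(312,228),(338,222),(76,208),(325,160)]),-.012).round(1))
s=bot.read_state();print(s["tool_pos"].round(4))
E
```

```text
[[ 51.6 -12.   41.3]
 [-44.2 -12.   47.3]
 [-56.1 -12.   47.5]
 [ 53.7 -12.   -6.2]
 [-51.2 -12.    0.5]]
[0.5755 0.1558 0.2265]
```

```bash
python3 - <<'E'
from h import *
st=(np.array([.5773,.1562,.2299]),Ro.from_rotvec([2.9576,1.058,.0098]))
g=lambda L:[(195+x/4.444-.5,213+y/4.444-.5) for x,y in L]
print(face("side",g([(95,272),(312,228),(338,222)]),-.012,st).round(1))
for y in(-.012,-.02,-.0265):print(face("side",g([(188,230),(228,226)]),y,st).round(1))
s=bot.read_state();print(s["tool_pos"].round(4),s["q"].round(3))
import os
a=cv2.imread("pics/s1.png")
cv2.imwrite("pics/c5.png",cv2.resize(a[223:283,205:275],(700,600),interpolation=cv2.INTER_CUBIC))
E
```

```text
[[ 49.7 -12.   46.3]
 [-46.3 -12.   51.8]
 [-58.2 -12.   51.9]]
[[  8.  -12.   31.7]
 [ -9.3 -12.   35.6]]
[[  8.8 -20.   20.3]
 [ -8.1 -20.   24.1]]
[[  9.5 -26.5  11. ]
 [ -7.2 -26.5  14.8]]
[0.5755 0.1558 0.2265] [0.222 0.137 1.811 0.    1.193 1.106]
```

View pics/c5.png

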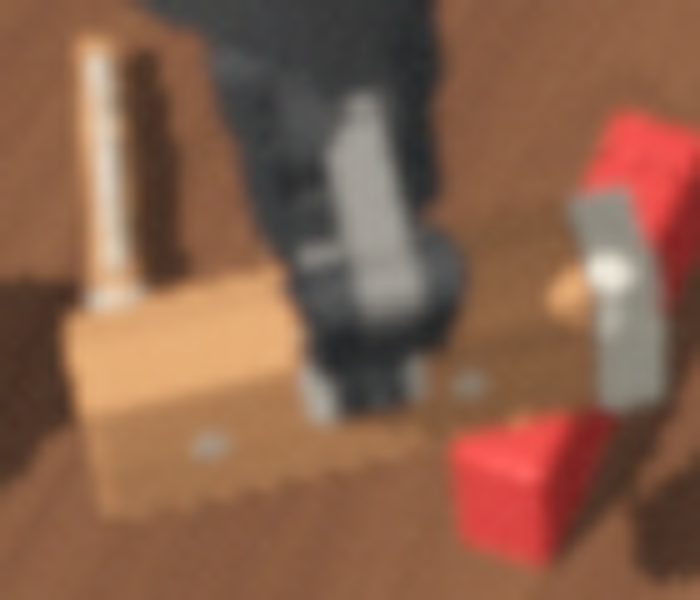

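```bash
python3 - <<'E'
from h import *
c=cur(); w=place("long",.16,.004,.22); rows(c,w); rows(w,place("long",.13,.004))
print(w[0],place("long",.13,.004)[0])
E
```

```text
[0.0039, 0.2566, 0.0415, 0.0689, -0.157, 0.2575] rows>= 6.5
[0.0, 0.3667, 0.05, 0.0, 0.0, 0.0] rows>= 4.4
[0.67494739 0.03820652 0.20156406] [ 0.62909876 -0.17748516  0.1755833 ]
```

>>> {"op": "play_rows", "data": {
  "commands": [
    [[0.004,0.2566,0.0415,0.069,-0.157,0.2575,1],[0.004,0.2566,0.0415,0.069,-0.157,0.2575,1],[0.004,0.2566,0.0415,0.069,-0.157,0.2575,1],[0.004,0.2566,0.0415,0.069,-0.157,0.2575,1],[0.004,0.2566,0.0415,0.069,-0.157,0.2575,1],[0.004,0.2566,0.0415,0.069,-0.157,0.2575,1],[0.004,0.2566,0.0415,0.069,-0.157,0.2575,1],[0.004,0.2566,0.0415,0.069,-0.157,0.2575,1]]
  ]
}}

```text
time: 4.3
tool_pos: [0.6756, 0.0377, 0.1987]
tcp_rot: [-2.99, 0.213, 0.808]
wrist_force: [-0.5, 0.5, -1.0]
width: 0.269
grip_force: 40.7
```

>>> {"op": "play_rows", "data": {
  "commands": [
    [[0,0.3667,0.05,0,0,0,1],[0,0.3667,0.05,0,0,0,1],[0,0.3667,0.05,0,0,0,1],[0,0.3667,0.05,0,0,0,1],[0,0.3667,0.05,0,0,0,1],[0,0.3667,0.05,0,0,0,1],[0,0.3667,0.05,0,0,0,1],[0,0.3667,0.05,0,0,0,1]]
  ]
}}

```text
time: 5.1
tool_pos: [0.6309, -0.1754, 0.1771]
tcp_rot: [-2.992, 0.208, 0.797]
wrist_force: [0.1, -0.5, -0.4]
width: 0.262
grip_force: 40.7
```

```bash
python3 - <<'E'
from h import *
s=bot.read_state();print(s["time"],s["tool_pos"].round(4),s["width"],s["q"].round(3),s["joint_vel"].round(3),s["wrist_force"].round(1))
c=cur();t=place("long",.13,.004);rows(c,t,place("long",.075,.004),place("long",.052,.004))
E
```

```text
5.1 [ 0.6309 -0.1754  0.1771] 0.2618601258688857 [-0.277  0.604  1.357 -0.067  1.698  1.442] [ 0.011 -0.001 -0.008 -0.006  0.003  0.001] [ 0.1 -0.5 -0.4]
[-0.0009, 0.0039, 0.0034, -0.0003, -0.0009, 0.0009] rows>= 0.1
[-0.0011, 0.004, 0.0951, -0.0003, -0.0009, 0.0009] rows>= 1.1
[-0.0012, 0.004, 0.1334, -0.0003, -0.0009, 0.0009] rows>= 1.6
```

>>> {"op": "play_rows", "data": {
  "commands": [
    [[-0.001,0.004,0.035,0,-0.001,0.001,1],[-0.001,0.004,0.07,0,-0.001,0.001,1],[-0.001,0.004,0.07,0,-0.001,0.001,1],[-0.001,0.004,0.07,0,-0.001,0.001,1],[-0.001,0.004,0.07,0,-0.001,0.001,1]]
  ]
}}

```text
time: 5.6
tool_pos: [0.6104, -0.1757, 0.1423]
tcp_rot: [-2.993, 0.214, 0.799]
wrist_force: [0.1, -0.3, -1.1]
width: 0.268
grip_force: 40.7
```

```bash
python3 - <<'E'
from h import *
c=cur();print(c[0].round(4));t=place("long",.13,.004);rows(c,place("long",.09,.004),place("long",.052,.004))
a=bot.read_camera("side");b=bot.read_camera("top")
cv2.imwrite("pics/s2.png",a);cv2.imwrite("pics/t2.png",b)
k=lambda I,x,y:cv2.resize(I[y:y+90,x:x+80],(400,450),interpolation=cv2.INTER_CUBIC)
cv2.imwrite("pics/c6.png",np.hstack([k(a,260,140),k(b,300,170)]))
E
```

```text
[ 0.6104 -0.1757  0.1423]
[-0.0007, -0.0015, 0.003, -0.0001, -0.0006, -0.0004] rows>= 0.0
[-0.0008, -0.0015, 0.0663, -0.0001, -0.0006, -0.0004] rows>= 0.8
```

View pics/c6.png

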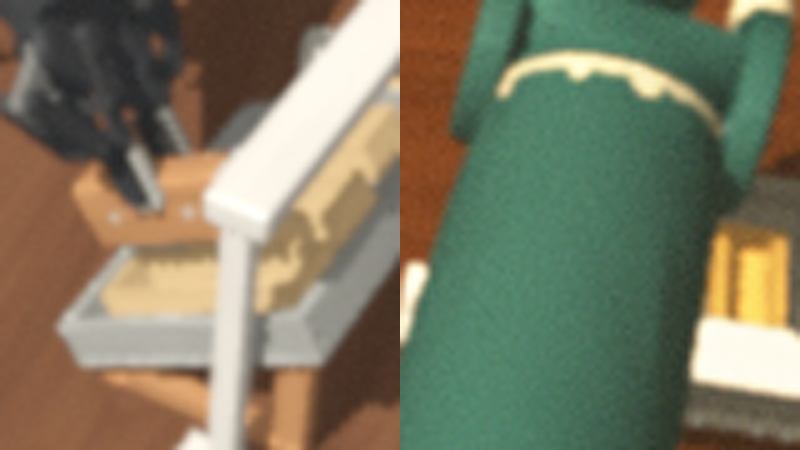

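>>> {"op": "play_rows", "data": {
  "commands": [
    [[0.002,-0.0015,0.003,0,-0.015,0,1],[0.002,-0.0015,0.02,0,-0.015,0,1],[0.002,-0.0015,0.04,0,-0.015,0,1],[0.002,-0.0015,0.05,0,-0.015,0,1],[0.002,-0.0015,0.06,0,-0.015,0,1],[0.002,-0.0015,0.06,0,-0.015,0,1],[0.002,-0.0015,0.06,0,-0.015,0,1]]
  ]
}}

```text
time: 6.4
tool_pos: [0.5925, -0.1731, 0.1096]
tcp_rot: [-2.969, 0.214, 0.87]
wrist_force: [0.7, 0.2, -0.8]
width: 0.271
grip_force: 40.7
```

```bash
python3 - <<'E'
from h import *
c=cur();s=bot.read_state();print(c[0].round(4),s["wrist_force"].round(1)); p=place("long",0)[0]; print("in comp frame",(T.inv().apply(c[0]-p)*1000).round(1)); rows(c,place("long",.05,.004))
E
```

```text
[ 0.5925 -0.1731  0.1096] [ 0.7  0.2 -0.8]
in comp frame [ 5.1 -0.9 54.4]
[-0.0014, -0.0014, 0.0074, -0.0004, 0.0149, -0.0008] rows>= 0.3
```

>>> {"op": "play_rows", "data": {
  "commands": [
    [[0,-0.0015,0.004,0,0,0,1],[0,-0.0015,0.008,0,0,0,1],[0,-0.0015,0.01,0,0,0,1],[0,-0.0015,0.01,0,0,0,1]]
  ]
}}

```text
time: 6.8
tool_pos: [0.591, -0.1724, 0.1079]
tcp_rot: [-2.972, 0.215, 0.867]
wrist_force: [1.6, -0.4, 11.9]
width: 0.264
grip_force: 42.1
```

```bash
cat >>h.py <<'E'
def st(n):
    c=cur();s=bot.read_state(); print("t",s["time"],"F",s["wrist_force"].round(1),"comp frame",(T.inv().apply(c[0]-place(n,0)[0])*1000).round(1),"tiltrel",(place(n,0)[1].inv()*c[1]).as_rotvec().round(3),"w",s["width"]*85)
E
python3 -c "
from h import *
st('long')"
```

```text
t 6.8 F [ 1.6 -0.4 11.9] comp frame [ 4.5 -0.4 52.2] tiltrel [ 0.    -0.044  0.003] w 22.460851609514247
```

>>> {"op": "play_rows", "data": {
  "commands": [
    [[0,0,0,0,0,0,0.05],[0,0,0,0,0,0,0.05],[0,0,0,0,0,0,0.05],[0,0,-0.05,0,0,0,0.05],[0,0,-0.1,0,0,0,0.05],[0,0,-0.15,0,0,0,-0.4],[0,0.02,-0.2,0,0,0,-0.4],[0,0.02,-0.2,0,0,0,-0.4]]
  ]
}}

```text
time: 7.6
tool_pos: [0.6545, -0.1946, 0.2088]
tcp_rot: [-2.974, 0.216, 0.862]
wrist_force: [-1.1, -1.0, -0.2]
width: 0.702
grip_force: 0.0
```

```bash
python3 - <<'E'
from h import *
st("long"); c=cur()
w=place("long",.17,0,.22);rows(c,w);rows(w,pick("mid",.2)); rows(pick("mid",.2),pick("mid",.15))
a=bot.read_camera("side");b=bot.read_camera("top")
cv2.imwrite("pics/s3.png",a);cv2.imwrite("pics/t3.png",b)
k=lambda I,x,y:cv2.resize(I[y:y+90,x:x+80],(400,450),interpolation=cv2.INTER_CUBIC)
cv2.imwrite("pics/c7.png",np.hstack([k(a,260,140),k(b,300,170)]))
E
```

```text
t 7.6 F [-1.1 -1.  -0.2] comp frame [ 11.3 -13.4 172.6] tiltrel [-0.    -0.04   0.004] w 59.66899704652391
[-0.0201, -0.3889, 0.005, 0.0, 0.0129, -0.0012] rows>= 4.7
[-0.3495, -0.0766, 0.2253, -0.0067, 0.1666, -0.025] rows>= 5.1
[-0.0, -0.0, 0.0833, 0.0, 0.0, 0.0] rows>= 1.0
```

View pics/c7.png

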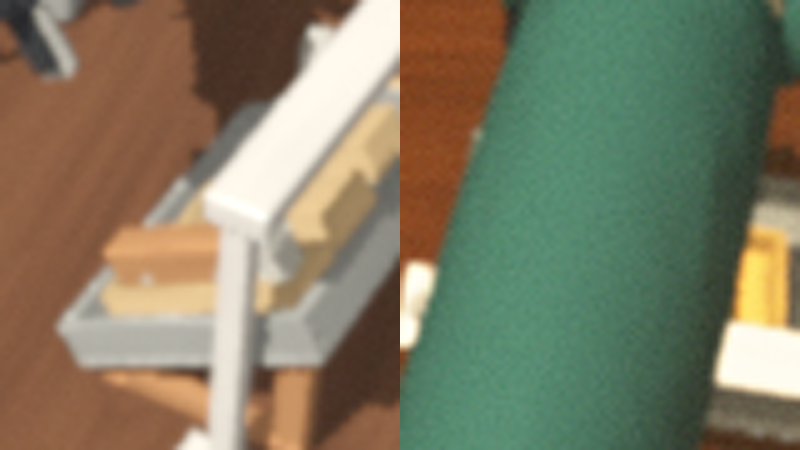

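>>> {"op": "play_rows", "data": {
  "commands": [
    [[-0.02,-0.389,0.005,0,0.013,-0.001,-0.4],[-0.02,-0.389,0.005,0,0.013,-0.001,-0.4],[-0.02,-0.389,0.005,0,0.013,-0.001,-0.4],[-0.02,-0.389,0.005,0,0.013,-0.001,-0.4],[-0.02,-0.389,0.005,0,0.013,-0.001,-0.4],[-0.02,-0.389,0.005,0,0.013,-0.001,-0.4]]
  ]
}}

```text
time: 8.3
tool_pos: [0.6719, 0.0456, 0.2068]
tcp_rot: [-2.986, 0.202, 0.818]
wrist_force: [-0.7, -0.2, -0.2]
width: 0.698
grip_force: 0.0
```

>>> {"op": "play_rows", "data": {
  "commands": [
    [[-0.3495,-0.0766,0.2253,-0.0067,0.1666,-0.025,-0.4],[-0.3495,-0.0766,0.2253,-0.0067,0.1666,-0.025,-0.4],[-0.3495,-0.0766,0.2253,-0.0067,0.1666,-0.025,-0.4],[-0.3495,-0.0766,0.2253,-0.0067,0.1666,-0.025,-0.4],[-0.3495,-0.0766,0.2253,-0.0067,0.1666,-0.025,-0.4],[-0.3495,-0.0766,0.2253,-0.0067,0.1666,-0.025,-0.4],[-0.3495,-0.0766,0.2253,-0.0067,0.1666,-0.025,-0.4],[-0.3495,-0.0766,0.2253,-0.0067,0.1666,-0.025,-0.4]]
  ]
}}

```text
time: 9.1
tool_pos: [0.4342, 0.12, 0.1985]
tcp_rot: [-3.138, 0.096, 0.009]
wrist_force: [0.1, -0.1, 0.3]
width: 0.699
grip_force: 0.0
```

>>> {"op": "play_rows", "data": {
  "commands": [
    [[0,0,0.12,0,0,0,-0.4],[0,0,0.12,0,0,0,-0.4],[0,0,0.12,0,0,0,-0.4],[0,0,0.12,0,0,0,-0.4],[0,0,0.12,0,0,0,-0.4],[0,0,0.12,0,0,0,-0.4]]
  ]
}}

```text
time: 9.7
tool_pos: [0.4349, 0.1208, 0.1284]
tcp_rot: [-3.137, 0.096, 0.005]
wrist_force: [-0.6, -0.4, 0.7]
width: 0.701
grip_force: 0.0
```

```bash
python3 - <<'E'
from h import *
s=bot.read_state();print(s["tool_pos"].round(4),s["q"].round(2),s["joint_vel"].round(3)); c=cur()
rows(c,pick("mid",.08),pick("mid",.049))
E
```

```text
[0.4349 0.1208 0.1284] [ 0.21 -0.04  2.19  0.    0.99  1.84] [ 0.002 -0.008  0.01   0.001 -0.002  0.003]
[0.0027, 0.0037, 0.0806, -0.0009, 0.0011, -0.0001] rows>= 1.0
[0.0029, 0.0039, 0.1323, -0.0009, 0.0011, -0.0001] rows>= 1.6
```

>>> {"op": "play_rows", "data": {
  "commands": [
    [[0.003,0.004,0.05,-0.001,0.001,0,-0.4],[0.003,0.004,0.1,-0.001,0.001,0,-0.4],[0.003,0.004,0.132,-0.001,0.001,0,-0.4],[0.003,0.004,0.132,-0.001,0.001,0,-0.4],[0.003,0.004,0.132,-0.001,0.001,0,-0.4]]
  ]
}}

```text
time: 10.2
tool_pos: [0.4349, 0.1184, 0.0484]
tcp_rot: [3.139, -0.096, -0.004]
wrist_force: [0.9, 0.7, 0.7]
width: 0.697
grip_force: 0.0
```

>>> {"op": "play_rows", "data": {
  "commands": [
    [[0,0,0,0,0,0,1],[0,0,0,0,0,0,1],[0,0,0,0,0,0,1],[0,0,0,0,0,0,1],[0,0,0,0,0,0,1],[0,0,0,0,0,0,1]]
  ]
}}

```text
time: 10.8
tool_pos: [0.4355, 0.1186, 0.049]
tcp_rot: [3.14, -0.096, -0.001]
wrist_force: [-0.3, -0.1, 7.2]
width: 0.27
grip_force: 39.0
```

```bash
cat >>h.py <<'E'
def held(n):
    p,R=cur(); hp,hR=pick(n,.02); print("handle centre in tool (mm)",(R.inv().apply(hp-p)*1000).round(1),"yaw rel",(R.inv()*hR).as_rotvec().round(3))
E
python3 -c "
from h import *
held('mid');carry('mid',0)"
```

```text
handle centre in tool (mm) [ 0.7 -0.  29. ] yaw rel [ 0.     0.001 -0.   ]
[-0.0002, 0.0001, -0.3333, 0.0, 0.0, 0.0] rows>= 4.0
[0.3923, 0.2152, 0.0756, 0.0068, -0.1664, 0.0249] rows>= 5.4
[0.0, 0.3667, 0.05, 0.0, 0.0, 0.0] rows>= 4.4
```

>>> {"op": "play_rows", "data": {
  "commands": [
    [[0,0,-0.08,0,0,0,1],[0,0,-0.16,0,0,0,1],[0,0,-0.24,0,0,0,1],[0,0,-0.3333,0,0,0,1],[0,0,-0.3333,0,0,0,1],[0,0,-0.3333,0,0,0,1]]
  ]
}}

```text
time: 11.4
tool_pos: [0.4362, 0.1188, 0.2501]
tcp_rot: [-3.14, 0.096, -0.003]
wrist_force: [-0.7, -1.0, -2.3]
width: 0.267
grip_force: 39.8
```

>>> {"op": "play_rows", "data": {
  "commands": [
    [[0.3923,0.2152,0.0756,0.0068,-0.1664,0.0249,1],[0.3923,0.2152,0.0756,0.0068,-0.1664,0.0249,1],[0.3923,0.2152,0.0756,0.0068,-0.1664,0.0249,1],[0.3923,0.2152,0.0756,0.0068,-0.1664,0.0249,1],[0.3923,0.2152,0.0756,0.0068,-0.1664,0.0249,1],[0.3923,0.2152,0.0756,0.0068,-0.1664,0.0249,1],[0.3923,0.2152,0.0756,0.0068,-0.1664,0.0249,1],[0.3923,0.2152,0.0756,0.0068,-0.1664,0.0249,1]]
  ]
}}

```text
time: 12.2
tool_pos: [0.6604, -0.0248, 0.1982]
tcp_rot: [-2.989, 0.213, 0.814]
wrist_force: [-0.6, 0.0, -0.6]
width: 0.269
grip_force: 39.8
```

>>> {"op": "play_rows", "data": {
  "commands": [
    [[0,0.3667,0.05,0,0,0,1],[0,0.3667,0.05,0,0,0,1],[0,0.3667,0.05,0,0,0,1],[0,0.3667,0.05,0,0,0,1],[0,0.3667,0.05,0,0,0,1],[0,0.3667,0.05,0,0,0,1],[0,0.3667,0.05,0,0,0,1],[0,0.3667,0.05,0,0,0,1]]
  ]
}}

```text
time: 13.0
tool_pos: [0.616, -0.2384, 0.1761]
tcp_rot: [-2.992, 0.209, 0.806]
wrist_force: [-0.3, 0.2, -1.1]
width: 0.271
grip_force: 39.8
```

```bash
python3 - <<'E'
from h import *
st("mid");rows(cur(),place("mid",.09))
a=bot.read_camera("side");cv2.imwrite("pics/s4.png",a)
E
```

```text
t 13.0 F [-0.3  0.2 -1.1] comp frame [  0.    1.8 128.2] tiltrel [-0.001 -0.003 -0.002] w 23.008296297519575
[0.0002, 0.003, 0.0637, 0.0003, 0.0008, 0.0005] rows>= 0.8
```

>>> {"op": "play_rows", "data": {
  "commands": [
    [[0,0.003,0.032,0,0,0,1],[0,0.003,0.0637,0,0,0,1],[0,0.003,0.0637,0,0,0,1],[0,0.003,0.0637,0,0,0,1],[0,0.003,0.0637,0,0,0,1]]
  ]
}}

```text
time: 13.55
tool_pos: [0.5977, -0.2392, 0.1438]
tcp_rot: [-2.994, 0.211, 0.804]
wrist_force: [0.4, -0.1, -1.1]
width: 0.268
grip_force: 39.8
```

```bash
python3 - <<'E'
from h import *
st("mid");rows(cur(),place("mid",.09),place("mid",.055),place("mid",.047))
E
```

```text
t 13.55 F [ 0.4 -0.1 -1.1] comp frame [ 0.5 -1.5 91.3] tiltrel [-0.002 -0.001 -0.   ] w 22.75631881779544
[-0.0009, -0.0025, 0.0021, 0.0006, 0.0003, 0.0001] rows>= 0.0
[-0.0008, -0.0026, 0.0605, 0.0006, 0.0003, 0.0001] rows>= 0.7
[-0.0008, -0.0026, 0.0738, 0.0006, 0.0003, 0.0001] rows>= 0.9
```

>>> {"op": "play_rows", "data": {
  "commands": [
    [[-0.001,-0.002,0.002,0,0,0,1],[-0.001,-0.002,0.02,0,0,0,1],[-0.001,-0.002,0.04,0,0,0,1],[-0.001,-0.002,0.055,0,0,0,1],[-0.001,-0.002,0.0605,0,0,0,1],[-0.001,-0.002,0.0605,0,0,0,1]]
  ]
}}

```text
time: 14.15
tool_pos: [0.577, -0.2357, 0.1104]
tcp_rot: [-2.99, 0.212, 0.809]
wrist_force: [1.0, 0.5, -1.7]
width: 0.274
grip_force: 39.8
```

```bash
python3 - <<'E'
from h import *
st("mid");rows(cur(),place("mid",.047))
E
```

```text
t 14.15 F [ 1.   0.5 -1.7] comp frame [-1.  -0.9 51.9] tiltrel [-0.    -0.005  0.   ] w 23.270302712497383
[0.0016, -0.0016, 0.0081, 0.0001, 0.0016, -0.0001] rows>= 0.1
```

>>> {"op": "play_rows", "data": {
  "commands": [
    [[0.0015,-0.0015,0.004,0,0,0,1],[0.0015,-0.0015,0.0075,0,0,0,1],[0.0015,-0.0015,0.0075,0,0,0,1],[0.0015,-0.0015,0.0075,0,0,0,1]]
  ]
}}

```text
time: 14.55
tool_pos: [0.577, -0.2348, 0.1074]
tcp_rot: [-2.992, 0.212, 0.806]
wrist_force: [0.2, -0.6, -1.1]
width: 0.269
grip_force: 39.8
```

```bash
python3 - <<'E'
from h import *
st("mid")
E
```

```text
t 14.55 F [ 0.2 -0.6 -1.1] comp frame [ 0.4 -0.1 49.1] tiltrel [-0.001 -0.002  0.   ] w 22.825212144965494
```

>>> {"op": "play_rows", "data": {
  "commands": [
    [[0,0,0.003,0,0,0,1],[0,0,0.003,0,0,0,1],[0,0,0.003,0,0,0,1]]
  ]
}}

```text
time: 14.85
tool_pos: [0.5767, -0.2348, 0.1066]
tcp_rot: [-2.993, 0.212, 0.804]
wrist_force: [1.6, -1.4, 4.2]
width: 0.271
grip_force: 40.4
```

>>> {"op": "play_rows", "data": {
  "commands": [
    [[0,0,0,0,0,0,0.05],[0,0,0,0,0,0,0.05],[0,0,0,0,0,0,0.05],[0,0,-0.05,0,0,0,0.05],[0,0,-0.1,0,0,0,0.05],[0,0,-0.15,0,0,0,-0.4],[0,0,-0.2,0,0,0,-0.4],[0,0,-0.2,0,0,0,-0.4]]
  ]
}}

```text
time: 15.65
tool_pos: [0.6386, -0.2438, 0.2136]
tcp_rot: [-2.997, 0.213, 0.795]
wrist_force: [0.5, 0.1, -0.3]
width: 0.699
grip_force: 0.0
```

```bash
python3 - <<'E'
from h import *
st("mid"); c=cur()
w=place("mid",.17,0,.28);rows(c,w);q=pick("short",.2);rows(w,q)
a=bot.read_camera("side");cv2.imwrite("pics/s5.png",a)
# re-measure short handle from both views
E
```

```text
t 15.65 F [ 0.5  0.1 -0.3] comp frame [  1.2  -0.3 172.2] tiltrel [-0.003  0.005  0.001] w 59.40205849008982
[-0.0025, -0.4672, 0.0024, 0.0009, -0.0016, -0.0003] rows>= 5.6
[-0.2858, -0.3937, 0.1885, -0.0692, 0.1569, -0.2582] rows>= 6.5
```

>>> {"op": "play_rows", "data": {
  "commands": [
    [[-0.0025,-0.467,0.0024,0,-0.0016,0,-0.4],[-0.0025,-0.467,0.0024,0,-0.0016,0,-0.4],[-0.0025,-0.467,0.0024,0,-0.0016,0,-0.4],[-0.0025,-0.467,0.0024,0,-0.0016,0,-0.4],[-0.0025,-0.467,0.0024,0,-0.0016,0,-0.4],[-0.0025,-0.467,0.0024,0,-0.0016,0,-0.4],[-0.0025,-0.467,0.0024,0,-0.0016,0,-0.4]]
  ]
}}

```text
time: 16.4
tool_pos: [0.6715, 0.0397, 0.2062]
tcp_rot: [-2.988, 0.204, 0.82]
wrist_force: [1.1, -0.1, 0.4]
width: 0.701
grip_force: 0.0
```

>>> {"op": "play_rows", "data": {
  "commands": [
    [[-0.2858,-0.3937,0.1885,-0.0692,0.1569,-0.2582,-0.4],[-0.2858,-0.3937,0.1885,-0.0692,0.1569,-0.2582,-0.4],[-0.2858,-0.3937,0.1885,-0.0692,0.1569,-0.2582,-0.4],[-0.2858,-0.3937,0.1885,-0.0692,0.1569,-0.2582,-0.4],[-0.2858,-0.3937,0.1885,-0.0692,0.1569,-0.2582,-0.4],[-0.2858,-0.3937,0.1885,-0.0692,0.1569,-0.2582,-0.4],[-0.2858,-0.3937,0.1885,-0.0692,0.1569,-0.2582,-0.4],[-0.2858,-0.3937,0.1885,-0.0692,0.1569,-0.2582,-0.4]]
  ]
}}

```text
time: 17.2
tool_pos: [0.4994, 0.2975, 0.1962]
tcp_rot: [-2.953, -1.067, 0.016]
wrist_force: [0.4, -0.4, 0.0]
width: 0.697
grip_force: 0.0
```

>>> {"op": "play_rows", "data": {
  "commands": [
    [[0,0,0.12,0,0,0,-0.4],[0,0,0.12,0,0,0,-0.4],[0,0,0.12,0,0,0,-0.4],[0,0,0.12,0,0,0,-0.4],[0,0,0.12,0,0,0,-0.4],[0,0,0.12,0,0,0,-0.4]]
  ]
}}

```text
time: 17.8
tool_pos: [0.5043, 0.2976, 0.1277]
tcp_rot: [-2.954, -1.059, 0.006]
wrist_force: [-0.1, -1.0, 0.2]
width: 0.696
grip_force: 0.0
```

```bash
python3 - <<'E'
from h import *
s=bot.read_state();print(s["tool_pos"].round(4),s["q"].round(2),s["joint_vel"].round(3)); c=cur()
rows(c,pick("short",.08),pick("short",.049))
E
```

```text
[0.5043 0.2976 0.1277] [0.49 0.21 1.92 0.   1.01 1.37] [ 0.007 -0.002  0.006  0.001 -0.002  0.001]
[0.0018, 0.0034, 0.0794, -0.0013, 0.0009, -0.0003] rows>= 1.0
[0.0019, 0.0036, 0.1311, -0.0013, 0.0009, -0.0003] rows>= 1.6
```

>>> {"op": "play_rows", "data": {
  "commands": [
    [[0.002,0.0035,0.05,-0.001,0.001,0,-0.4],[0.002,0.0035,0.1,-0.001,0.001,0,-0.4],[0.002,0.0035,0.131,-0.001,0.001,0,-0.4],[0.002,0.0035,0.131,-0.001,0.001,0,-0.4],[0.002,0.0035,0.131,-0.001,0.001,0,-0.4]]
  ]
}}

```text
time: 18.3
tool_pos: [0.505, 0.2969, 0.0481]
tcp_rot: [-2.956, -1.061, 0.003]
wrist_force: [-0.2, 0.2, 0.3]
width: 0.702
grip_force: 0.0
```

>>> {"op": "play_rows", "data": {
  "commands": [
    [[0,0,0,0,0,0,1],[0,0,0,0,0,0,1],[0,0,0,0,0,0,1],[0,0,0,0,0,0,1],[0,0,0,0,0,0,1],[0,0,0,0,0,0,1]]
  ]
}}

```text
time: 18.9
tool_pos: [0.5056, 0.2973, 0.0489]
tcp_rot: [-2.956, -1.061, 0.0]
wrist_force: [0.7, -0.6, 6.1]
width: 0.268
grip_force: 41.2
```

```bash
python3 -c "
from h import *
held('short')
c=cur(); up=(c[0]+[0,0,.18],c[1]); w=place('short',.17,0,.28); rows(c,up); rows(up,w); rows(w,place('short',.13))"
```

```text
handle centre in tool (mm) [ 0.2  0.8 28.9] yaw rel [-0.001 -0.     0.   ]
[0.0, -0.0004, -0.3, 0.0, 0.0, 0.0] rows>= 3.6
[-0.1388, 0.5911, 0.027, 0.0688, -0.1568, 0.2584] rows>= 7.3
[-0.0, 0.4667, 0.0667, 0.0, 0.0, 0.0] rows>= 5.7
```

>>> {"op": "play_rows", "data": {
  "commands": [
    [[0,0,-0.08,0,0,0,1],[0,0,-0.16,0,0,0,1],[0,0,-0.24,0,0,0,1],[0,0,-0.3,0,0,0,1],[0,0,-0.3,0,0,0,1],[0,0,-0.3,0,0,0,1]]
  ]
}}

```text
time: 19.5
tool_pos: [0.5053, 0.2969, 0.2284]
tcp_rot: [-2.956, -1.061, 0.001]
wrist_force: [-0.2, -0.1, -0.9]
width: 0.266
grip_force: 40.3
```

>>> {"op": "play_rows", "data": {
  "commands": [
    [[-0.139,0.591,0.027,0.0688,-0.1568,0.2584,1],[-0.139,0.591,0.027,0.0688,-0.1568,0.2584,1],[-0.139,0.591,0.027,0.0688,-0.1568,0.2584,1],[-0.139,0.591,0.027,0.0688,-0.1568,0.2584,1],[-0.139,0.591,0.027,0.0688,-0.1568,0.2584,1],[-0.139,0.591,0.027,0.0688,-0.1568,0.2584,1],[-0.139,0.591,0.027,0.0688,-0.1568,0.2584,1],[-0.139,0.591,0.027,0.0688,-0.1568,0.2584,1]]
  ]
}}

```text
time: 20.3
tool_pos: [0.666, -0.0359, 0.2045]
tcp_rot: [-2.989, 0.223, 0.818]
wrist_force: [0.5, 0.7, -0.6]
width: 0.267
grip_force: 40.4
```

>>> {"op": "play_rows", "data": {
  "commands": [
    [[0,0.4667,0.06,0,0,0,1],[0,0.4667,0.06,0,0,0,1],[0,0.4667,0.06,0,0,0,1],[0,0.4667,0.06,0,0,0,1],[0,0.4667,0.06,0,0,0,1],[0,0.4667,0.06,0,0,0,1],[0,0.4667,0.06,0,0,0,1],[0,0.4667,0.06,0,0,0,1]]
  ]
}}

```text
time: 21.1
tool_pos: [0.6074, -0.3043, 0.1778]
tcp_rot: [-2.989, 0.214, 0.81]
wrist_force: [0.2, 0.6, -0.8]
width: 0.265
grip_force: 40.4
```

```bash
python3 - <<'E'
from h import *
st("short");rows(cur(),place("short",.09))
E
```

```text
t 21.1 F [ 0.2  0.6 -0.8] comp frame [ -0.2  -0.6 130.1] tiltrel [ 0.001 -0.006  0.001] w 22.511145144509648
[0.0008, -0.001, 0.0668, -0.0003, 0.0019, -0.0003] rows>= 0.8
```

>>> {"op": "play_rows", "data": {
  "commands": [
    [[0.0005,-0.001,0.033,0,0.001,0,1],[0.0005,-0.001,0.067,0,0.001,0,1],[0.0005,-0.001,0.067,0,0.001,0,1],[0.0005,-0.001,0.067,0,0.001,0,1],[0.0005,-0.001,0.067,0,0.001,0,1]]
  ]
}}

```text
time: 21.6
tool_pos: [0.5901, -0.3006, 0.1459]
tcp_rot: [-2.996, 0.211, 0.8]
wrist_force: [0.1, -0.6, -0.9]
width: 0.269
grip_force: 40.4
```

```bash
python3 - <<'E'
from h import *
st("short");rows(cur(),place("short",.055))
E
```

```text
t 21.6 F [ 0.1 -0.6 -0.9] comp frame [ 0.4  0.6 93.7] tiltrel [-0.003  0.002 -0.   ] w 22.842786033736697
[-0.0009, 0.0009, 0.0645, 0.0008, -0.0006, 0.0] rows>= 0.8
```

>>> {"op": "play_rows", "data": {
  "commands": [
    [[-0.0005,0.0005,0.02,0,0,0,1],[-0.0005,0.0005,0.04,0,0,0,1],[-0.0005,0.0005,0.055,0,0,0,1],[-0.0005,0.0005,0.0645,0,0,0,1],[-0.0005,0.0005,0.0645,0,0,0,1],[-0.0005,0.0005,0.0645,0,0,0,1]]
  ]
}}

```text
time: 22.2
tool_pos: [0.5694, -0.2991, 0.1115]
tcp_rot: [-2.994, 0.213, 0.802]
wrist_force: [0.3, -0.3, -0.2]
width: 0.275
grip_force: 40.4
```

```bash
python3 - <<'E'
from h import *
st("short");rows(cur(),place("short",.048))
E
```

```text
t 22.2 F [ 0.3 -0.3 -0.2] comp frame [-0.3 -0.8 53.5] tiltrel [-0.001  0.     0.001] w 23.40273788655652
[0.0006, -0.0014, 0.0092, 0.0005, -0.0001, -0.0004] rows>= 0.1
```

>>> {"op": "play_rows", "data": {
  "commands": [
    [[0.0005,-0.001,0.005,0,0,0,1],[0.0005,-0.001,0.0095,0,0,0,1],[0.0005,-0.001,0.0095,0,0,0,1],[0.0005,-0.001,0.0095,0,0,0,1]]
  ]
}}

```text
time: 22.6
tool_pos: [0.5674, -0.2981, 0.1068]
tcp_rot: [-2.995, 0.213, 0.801]
wrist_force: [0.3, -0.7, -0.3]
width: 0.27
grip_force: 40.4
```

```bash
python3 - <<'E'
from h import *
st("short")
E
```

```text
t 22.6 F [ 0.3 -0.7 -0.3] comp frame [ 0.2 -0.2 48.4] tiltrel [-0.002  0.001  0.001] w 22.95880312782428
```

Release after a 1.5 mm further lowering, retreat, then move aside for a clear view.

>>> {"op": "play_rows", "data": {
  "commands": [
    [[0,0,0.0025,0,0,0,1],[0,0,0.0025,0,0,0,1]]
  ]
}}

```text
time: 22.8
tool_pos: [0.5673, -0.2982, 0.1066]
tcp_rot: [-2.996, 0.213, 0.798]
wrist_force: [2.0, -0.1, 5.4]
width: 0.269
grip_force: 41.0
```

>>> {"op": "play_rows", "data": {
  "commands": [
    [[0,0,0,0,0,0,0.05],[0,0,0,0,0,0,0.05],[0,0,0,0,0,0,0.05],[0,0,-0.05,0,0,0,0.05],[0,0,-0.1,0,0,0,0.05],[0,0,-0.15,0,0,0,-0.4],[0,0,-0.2,0,0,0,-0.4],[0,0,-0.2,0,0,0,-0.4]]
  ]
}}

```text
time: 23.6
tool_pos: [0.6286, -0.3071, 0.2135]
tcp_rot: [-3.0, 0.214, 0.791]
wrist_force: [0.8, -0.4, 1.9]
width: 0.7
grip_force: 0.0
```

>>> {"op": "play_rows", "data": {
  "commands": [
    [[0,-0.667,-0.05,0,0,0,-0.4],[0,-0.667,-0.05,0,0,0,-0.4],[0,-0.667,-0.05,0,0,0,-0.4],[0,-0.667,-0.05,0,0,0,-0.4],[0,-0.667,-0.05,0,0,0,-0.4],[0,-0.667,-0.05,0,0,0,-0.4],[0,-0.667,-0.05,0,0,0,-0.4],[0,-0.667,-0.05,0,0,0,-0.4]]
  ]
}}

```text
time: 24.4
tool_pos: [0.6958, 0.0883, 0.2327]
tcp_rot: [-2.994, 0.214, 0.806]
wrist_force: [1.0, -0.8, -0.0]
width: 0.7
grip_force: 0.0
```

```bash
python3 - <<'E'
from h import *
st("short")
a=bot.read_camera("side");b=bot.read_camera("top");cv2.imwrite("pics/s6.png",a);cv2.imwrite("pics/t6.png",b)
k=lambda I,x,y,w,h:cv2.resize(I[y:y+h,x:x+w],(400,400),interpolation=cv2.INTER_CUBIC)
cv2.imwrite("pics/c8.png",np.hstack([k(a,265,120,100,100),k(b,300,185,90,90)]))
E
```

```text
t 24.4 F [ 1.  -0.8 -0. ] comp frame [2.000e-01 4.006e+02 1.938e+02] tiltrel [-0.002 -0.002  0.002] w 59.47664283449056
```

View pics/c8.png

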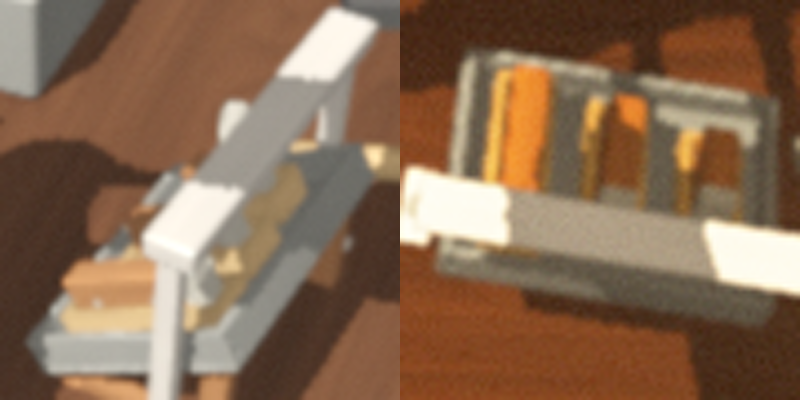

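```bash
python3 - <<'E'
from h import *
for n,L,q in(("long",55,[(112,66),(150,68)]),("mid",42.5,[(212,97),(246,98)]),("short",30,[(300,130),(342,132)])):
    for p in q:
        uv=[(300+p[0]*.225-.5,185+p[1]*.225-.5)]
        f,cx,cy,R,t=cam("top"); d=T.inv().apply(np.array([(uv[0][0]-cx)/f,(uv[0][1]-cy)/f,1])@R); c=T.inv().apply(-R.T@t-place(n,0)[0])
        print(n,((c+d*((.04-c[2])/d[2]))*1000).round(1),"expect x",L,"y +-12")
E
```

```text
long [52.3 13.8 40. ] expect x 55 y +-12
long [ 55.9 -11.6  40. ] expect x 55 y +-12
mid [40.9  9.5 40. ] expect x 42.5 y +-12
mid [ 44.6 -13.1  40. ] expect x 42.5 y +-12
short [26.3 14.  40. ] expect x 30 y +-12
short [ 30.3 -13.9  40. ] expect x 30 y +-12
```

```bash
python3 -c "
from workcell import bot
print(bot.finish_job())"
```

```text
the job is handed in; nothing more can be done
None
```

All three handles are down in their matching compartments and released, confirmed within a few millimetres in the last top view. No bystander was touched on purpose, though I did not re-measure them. The job was handed in at about 24 s, and no verdict came back.

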